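Lock the tie carousel's swivel collar with its index pin

ROBOT

A 6-joint arm with a two-finger parallel gripper is mounted at the origin on the work surface. World frame = base frame: x ahead of the robot, y to its left, z up, the work surface at z = 0. Lengths are in m, angles in rad, forces in N, time in s.
With the tool pointing down it reaches from about 0.25 to 0.775 m from the base axis. Payload 4 kg.
Tool frame: the origin (TCP) lies midway between the tips of the shut fingers; the grasp point (between the pads) lies 19 mm behind it; z points along the fingers, x is the direction in which the jaws open and shut, and the axes are right-handed (so a half turn about z gives the same grasp; the last joint's range is limited). The gripper opens to 94 mm and grips with 3 to 60 N. Pads are 16 mm wide; open, the fingers measure 119 mm over their backs; the gripper's body (75 mm by 177 mm) begins 78 mm behind the grasp point.
Start: joints at [-1.284, 0.087, 1.371, -0, 1.684, -0.103], TCP at [0.209, -0.509, 0.184] pointing down, gripper open.
Joint ranges: [-3.1, 3.1], [-0.76, 2.03], [0.27, 2.55], [-1.08, 4.22], [0.17, 2.65], [-2.57, 2.57]. Speed limits (rad/s): [2.79, 2.79, 3.14, 3.14, 3.14, 3.14].

INTERFACE

Orientations are given as [roll, pitch, yaw] about the fixed x, y, z axes, in that order (R = Rz(yaw) Ry(pitch) Rx(roll)).
In Python, from plant import status, imaging, ticket gives the robot as it stands.
- The arm moves only by the tool send_rows, never from a script. Its argument "deltas" is one flat list of numbers, 7 for each row, row after row: the shift along the tool's x, y, z in mm, then the turn, a rotation vector about the tool's x, y, z in degrees, then the gripper command: -1 is fully open, 1 is shut, values between are in proportion. In form: [tx, ty, tz, wx, wy, wz, hand, tx, ty, tz, wx, wy, wz, hand, ...]. A call has 1 to 12 rows; each row shifts and turns the pose as measured when the row begins, along the tool's axes as they then stand; what a row does not reach is not made up. A row lasts 1/12 s, in which the tool goes at most 41.7 mm and 7.16 degrees, less where a joint would pass 70% of its speed; a pose out of reach is approached as far as the arm can. A call is refused whole if a number of a shift passes 41.7 or a number of a turn 7.16, either way. A call with a gripper value outside its range is refused whole. The fingers move at their own pace and stop on an object; "force" is the grip in N (left out, the last holds). Time passes only in rows, so rows that do not move let the fingers close. It gives the time, the measured TCP pose, the force and the opening at its end, in the units of the state.
- status.get_state(): the state, without advancing time (a new reading comes with each control period).
- imaging.grab_frame(name): name is "scene" or "top"; returns (picture, depth): 420x560x3 uint8, blue, green, red; 420x560 float32, m along the optical axis (not along the pixel's ray), 0 where there is no reading.
- imaging.get_calibration(name): a dict with "intrinsics" (3x3 intrinsics, pixels), "k1" (the pictures are not rectified: a ray, as slopes to the right and down, at radius r is drawn at 1 + k1 r^2 times it, then the intrinsics apply), "R" (3x3) and "t" (3): a world point X has camera coordinates R X + t. Camera axes: x right, y down, z forward; pixel columns grow to the right and rows downward; lengths in m; the calibration is good to about 2 mm. A picture is of the moment at which its call begins. get_calibration takes no time and is no camera call.
- ticket.hand_in(): hands the job in, once; it reports no verdict.
Trained networks look in the newest picture that a camera, given by its name, has taken for a name from the list of things; names that differ only in an ending like _2 or _b are one class to them, and where a whole thing is asked for, a point or a joint stands for the part that bears it (a point fixed in the world has none). Each returns a list of dicts, best first, with "score" (0 to 1); they miss things now and then, are a little off and sometimes report something else, mostly with a low value. They report only what shows in the picture. A call takes as long as a camera call. They do not tell look-alikes from the thing itself.
- imaging.find_in(camera, target): "rect" ([left, top, right, bottom] in pixels, round what is visible of it).
- imaging.outline_of(camera, target): "mask" (420x560 bool, what is visible of it) and "rect" ([left, top, right, bottom] in pixels, round what is visible of it).
- imaging.pinpoint(camera, target): "location" ([row, column] in pixels: a listed point, or the origin of a listed thing).
The state is a dict: "t": time; "joint_pos": joint angles; "dq": joint speeds; "joint_efforts": joint torques, N m; "position": TCP position; "tcp_rot": TCP orientation; "force": force on the tool from outside, world axes, zero at the start; "ft_torque": the same for the moment, N m; "width": finger opening in m.
Only numpy, scipy, OpenCV 4.12 (cv2) and the standard library are available. Lean on these libraries where they do the work, as an engineer would, in place of code of your own. Each camera call takes 0.05 s, during which the arm holds its last target.

TASK

Lock the swivel base of the tie carousel: take the red-handled pin from the wooden stand, put its nose in the hole of the brass collar and, leaning on it only gently, turn the collar until the pin finds the hidden lock hole underneath. Seat the pin fully home with its flange on the collar, let go, and leave the blue pin and everything else on the table as they are.

Things in the scene. Friction and masses are not known exactly. Their poses are not given: they have to be found in the camera images.
- swivel_base: Fixed dark-wood block, 150 x 150 mm, 44 mm high; origin at the centre of its underside, z up. A flat brass collar (disc, radius 54.5 mm, 17 mm thick, top at z 44 mm, level with the block) turns in it about the vertical centre axis with a little drag (1 N at its hole). Angles below: about that axis from the block's own -x direction, counter-clockwise from above.
- collar_mid (a point): Centre of the collar's top face, on the turning axis, 44 mm above the table; a steel boss of radius 18 mm stands 5 mm high there.
- collar_hole (a point): Centre of the collar's only hole (diameter 14 mm, right through, 38 mm from the axis) at the collar's top face; moves with the collar. It starts at +0.85 to +1.45 rad, so the collar has to be turned clockwise seen from above; the collar stops at +1.7 and -1.7 rad.
- dot_a (a point): White dot (radius 5 mm) on the block's top, 65 mm from the axis, at +0.50 rad. Under the collar, out of sight, lies a fixed flat steel lock ring, its top face 26.5 mm above the table, with one lock hole: diameter 14 mm, 20 mm deep, 38 mm from the axis.
- dot_b (a point): The other white dot, at -0.70 rad. The angle of the hidden lock hole is unknown and differs each time: anywhere between the two dots (+0.40 to -0.60 rad). It can be found only by feel: the pin's nose slides on the lock ring as the collar turns, then drops in.
- pin_stand: Fixed wooden block, 60 mm (x) x 150 mm (y), 42 mm high, with two upright through holes of diameter 15 mm at y = +40 and -40 mm; origin at the centre of its underside. One hole holds the red pin, the other the blue one (either way round).
- lock_pin: The pin to use, upright with its flange on the stand, 90 to 140 g. Origin at the tip of its nose, z up along the pin. Steel shank of diameter 12 mm, 36 mm long, its last 5 mm tapering to 7 mm at the tip; a steel flange of diameter 26 mm (z 36 to 40 mm); a red square handle 18 x 18 mm (z 40 to 86 mm), faces square to the pin's x and y.
- lock_pin_flange (a point): On the red pin's axis at the underside of its flange, 36 mm above the tip. With the pin fully home it lies on the collar's top at the hole; with the nose resting on the lock ring it stands 18.5 mm above it. More than 60 N between the pin and the swivel base (all contacts added up) scores the collar.
- spare_pin: Blue-handled pin of the same size, in the other hole of the stand: leave it.
- scent_bottle: Amber glass bottle, diameter 48 mm, 110 mm tall, origin at the centre of its underside: leave it standing.
- trinket_dish: White dish, diameter 100 mm, 30 mm high, origin at the centre of its underside: leave it.
- shoe_brush: Shoe brush lying on the table: leave it.
- polish_tin: Dark tin, diameter 72 mm, 32 mm high, origin at the centre of its underside: leave it.
- carousel_post: Brass post with cross arms, 300 mm long, lying on the table at the back along its own y, origin beneath its middle: leave it.
Mind the look-alikes: they are no part of the job. Leave any green or pink look-alike of the swivel_base alone.

How it is judged:
By the outcome, as a careful person would: the job done as asked, in the order asked, and still so for the second after the job is handed in, with the robot touching nothing.
It also fails if it takes over 61 s, if anything falls off the work surface, if the arm or the gripper's body presses on something with over 40 N, if the wrist force passes 120 N, or if a joint passes its speed limit or range.

## Working session

There is one attempt and no reset: what is moved stays moved. The work goes in short steps, Python scripts to look and compute and a tool call to move; the robot and the scene stay as the last step left them, time stands still between calls to the robot, and variables do not carry over. Pictures are saved under pics/ and viewed, and the job is handed in when it is done.

Besides the shell and the picture viewer there is one more tool, called in YAML: its name, and indented under it one key for each argument. send_rows: Moves the arm, as the interface text tells. Its arguments: {"type":"object","properties":{"deltas":{"type":"array"},"force":{"type":"number"}},"required":["deltas"]}

```bash
mkdir -p pics; cat > h.py <<'E'
import numpy as np, cv2
from plant import status, imaging, ticket
def ray(cam,row,col):
    c=imaging.get_calibration(cam);K=np.array(c["intrinsics"]);
    x=(col-K[0,2])/K[0,0];y=(row-K[1,2])/K[1,1]
    u,v=x,y
    for _ in range(20):
        s=1+c["k1"]*(u*u+v*v);u,v=x/s,y/s
    R=np.array(c["R"]);t=np.array(c["t"])
    return -R.T@t, R.T@np.array([u,v,1.0])
def at_z(cam,row,col,z):
    o,d=ray(cam,row,col);return o+d*(z-o[2])/d[2]
def at_d(cam,row,col,dep):
    o,d=ray(cam,row,col);return o+d*dep
def proj(cam,X):
    c=imaging.get_calibration(cam);K=np.array(c["intrinsics"]);
    p=np.array(c["R"])@np.array(X)+np.array(c["t"]);u,v=p[0]/p[2],p[1]/p[2]
    s=1+c["k1"]*(u*u+v*v);return np.array([K[1,1]*v*s+K[1,2],K[0,0]*u*s+K[0,2]])
E
python3 - <<'E'
from h import *
for c in ("scene","top"):
    p,d=imaging.grab_frame(c);cv2.imwrite(f"pics/{c}0.png",p);np.save(f"pics/{c}0d.npy",d)
    o,_=ray(c,210,280);print(c,o,imaging.get_calibration(c)["k1"],imaging.get_calibration(c)["intrinsics"])
print(status.get_state())
for n in ("lock_pin","lock_pin_flange","collar_hole","collar_mid","dot_a","dot_b","pin_stand","swivel_base","spare_pin"):
    for r in imaging.pinpoint("top",n)[:3]: print(n,r)
E
```

```text
scene [1.23173062 0.26516608 0.55413865] 0.0050134055131384 [[394.89231141   0.         271.80113196]
 [  0.         394.89231141 208.12975147]
 [  0.           0.           1.        ]]
top [ 0.48014134 -0.0530377   1.02571026] -0.002662943241035011 [[417.9678198    0.         280.20725478]
 [  0.         417.9678198  217.65592117]
 [  0.           0.           1.        ]]
{'t': 0.1, 'joint_pos': array([-1.28413015e+00,  8.79047135e-02,  1.37204869e+00, -3.17740035e-05,
        1.68357443e+00, -1.03113708e-01]), 'dq': array([-0.00067376, -0.00027123, -0.00378941,  0.00113939,  0.00012082,
       -0.00149439]), 'joint_efforts': array([ 2.16382017e-03, -3.41252661e+01, -3.03301513e+01,  7.19698775e-02,
        3.04015295e-02, -1.13887118e-04]), 'position': array([ 0.20882499, -0.50826495,  0.18293595]), 'tcp_rot': array([-3.14142488e+00,  1.92814621e-03, -1.18101982e+00]), 'force': array([-0.95147982,  0.40666519, -0.01309432]), 'ft_torque': array([ 0.03575757,  0.00101448, -0.00057831]), 'width': 0.09374795492637657}
lock_pin {'location': [227.9, 407.2], 'score': 0.68}
lock_pin {'lo
[... 306 characters left out ...]
, 'score': 0.91}
collar_mid {'location': [299.5, 142.8], 'score': 0.82}
collar_mid {'location': [211.5, 307.8], 'score': 0.72}
dot_a {'location': [313.8, 166.7], 'score': 0.9}
dot_a {'location': [227.9, 333.8], 'score': 0.89}
dot_a {'location': [239.7, 301.3], 'score': 0.83}
dot_b {'location': [313.8, 166.7], 'score': 0.9}
dot_b {'location': [227.9, 333.8], 'score': 0.89}
dot_b {'location': [239.7, 301.3], 'score': 0.83}
pin_stand {'location': [215.7, 189.0], 'score': 0.68}
swivel_base {'location': [295.7, 146.4], 'score': 0.98}
swivel_base {'location': [212.6, 308.5], 'score': 0.63}
swivel_base {'location': [312.7, 327.6], 'score': 0.58}
spare_pin {'location': [218.0, 203.2], 'score': 0.55}
```

View pics/top0.png

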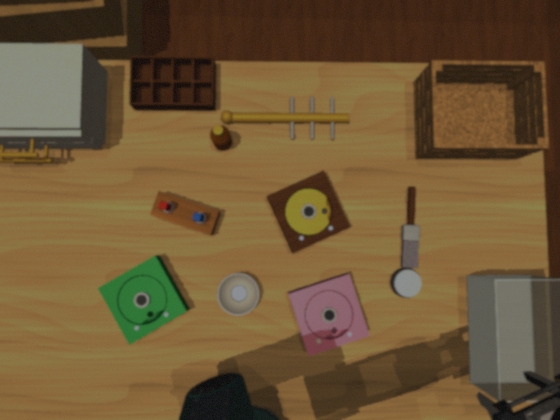

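View pics/scene0.png

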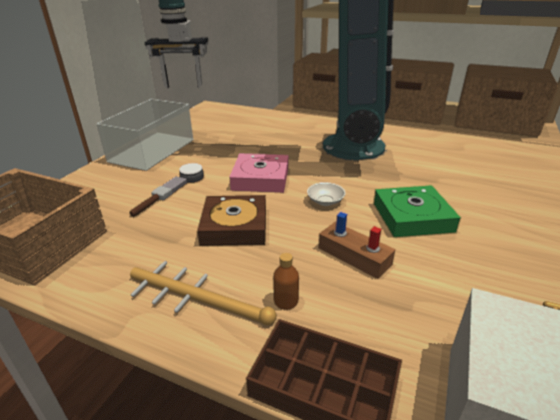

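```bash
python3 - <<'E'
from h import *
p=cv2.imread("pics/top0.png");d=np.load("pics/top0d.npy")
a=cv2.resize(p[165:260,260:360],None,fx=6,fy=6,interpolation=cv2.INTER_CUBIC);cv2.imwrite("pics/a.png",a)
b=cv2.resize(p[180:245,140:230],None,fx=6,fy=6,interpolation=cv2.INTER_CUBIC);cv2.imwrite("pics/b.png",b)
for n,(r,c,z) in dict(mid=(211.5,308.2,.049),hole=(211.5,324.5,.044),d1=(238.7,301.3,.044),d2=(228,331.5,.044),red=(206,166,.086),blue=(217,199.5,.086)).items():
    print(n,at_z("top",r,c,z),at_d("top",r,c,d[int(r),int(c)]))
for cam in("top",):
  for n in("swivel_base","pin_stand","lock_pin","spare_pin"):
    for r in imaging.outline_of(cam,n)[:3]:
        m=r["mask"];ys,xs=np.nonzero(m);print(n,r["score"],r["rect"],ys.mean(),xs.mean(),m.sum(),cv2.minAreaRect(np.c_[xs,ys].astype(np.float32)), np.median(p[m],0))
E
```

```text
mid [ 0.56265975 -0.14783454  0.049     ] [ 0.56259753 -0.14776306  0.04973649]
hole [ 0.5630605  -0.18696996  0.044     ] [ 0.56445681 -0.18922531  0.02746855]
d1 [ 0.4989297  -0.13156471  0.044     ] [ 0.49888607 -0.13138235  0.0462798 ]
d2 [ 0.52397587 -0.20314202  0.044     ] [ 0.52402318 -0.20330402  0.04294051]
red [0.57208856 0.17515787 0.086     ] [0.57165887 0.17409147 0.09039144]
blue [0.54729777 0.10018755 0.086     ] [0.54673752 0.09890927 0.09383953]
swivel_base 0.97 [266.0, 169.9, 351.2, 253.0] 211.41766284459624 307.7338375213467 4099 ((307.80975341796875, 211.4105987548828), (64.42725372314453, 64.97441101074219), 65.77225494384766) [30. 56. 77.]
swivel_base 0.76 [290.2, 274.6, 366.5, 353.2] 313.75839531214785 328.2427315753888 4437 ((328.0145263671875, 313.9250793457031), (69.13334655761719, 68.65995788574219), 71.22196960449219) [108.  98. 139.]
swivel_base 0.68 [96.9, 256.4, 191.2, 344.2] 298.6025837530107 143.72761112327566 4567 ((143.89971923828125, 298.36102294921875), (65.48146057128906, 71.38615417480469), 60.524105072021484) [ 55. 118.  47.]
pin_stand 0.65 [153.2, 192.5, 220.7, 235.7] 212.8422103861518 185.85752330226364 1502 ((185.20001220703125, 212.40000915527344), (67.040283203125, 26.56313133239746), 18.434947967529297) [ 34.  69. 110.]
lock_pin 0.42 [158.8, 201.9, 176.5, 213.7] 206.5078125 167.0078125 128 ((167.0, 207.0), (10.0, 14.0), 90.0) [30. 40. 86.]
spare_pin 0.41 [190.0, 211.0, 208.4, 224.2] 217.26724137931035 199.20689655172413 116 ((198.97998046875, 217.63998413085938), (12.586502075195312, 10.323759078979492), 8.130102157592773) [85.  64.5 49. ]
```

View pics/a.png

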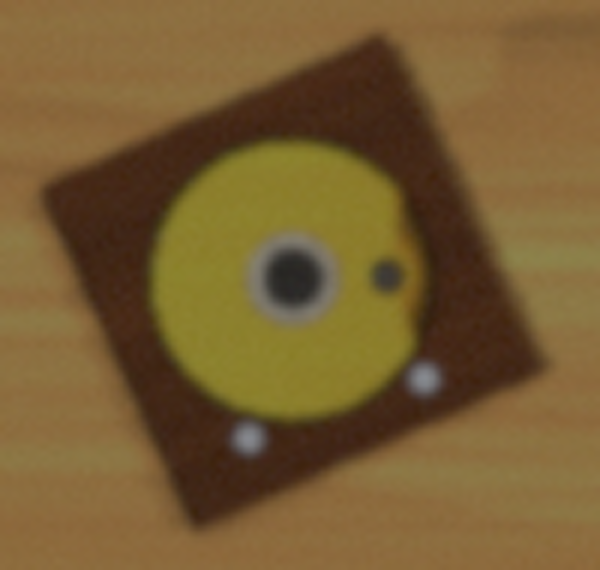

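View pics/b.png

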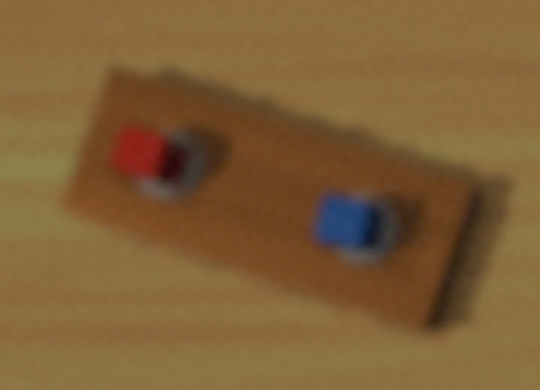

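```bash
python3 - <<'E'
from h import *
p=cv2.imread("pics/top0.png");s=cv2.imread("pics/scene0.png")
b=cv2.resize(p[194:226,150:214],None,fx=11,fy=11,interpolation=cv2.INTER_CUBIC)
c=cv2.resize(s[200:280,310:400],None,fx=7,fy=7,interpolation=cv2.INTER_CUBIC)
cv2.imwrite("pics/b2.png",cv2.convertScaleAbs(b,alpha=1.8));cv2.imwrite("pics/c2.png",cv2.convertScaleAbs(c,alpha=1.5))
P=p.astype(int)
B,G,R=P[...,0],P[...,1],P[...,2]
red=(R>2*G)&(R>60);red[:190]=0;red[230:]=0;red[:,:150]=0;red[:,220:]=0
ys,xs=np.nonzero(red);print("red",ys.mean(),xs.mean(),len(ys),cv2.minAreaRect(np.c_[xs,ys].astype(np.float32)))
bl=(B>1.3*R)&(B>60);bl[:190]=0;bl[230:]=0;bl[:,:150]=0;bl[:,220:]=0
ys,xs=np.nonzero(bl);print("blue",ys.mean(),xs.mean(),len(ys),cv2.minAreaRect(np.c_[xs,ys].astype(np.float32)))
# top centers from zoom: red (141,152)/6
for z in(.092,):
  print(at_z("top",152/6-.5+180,141/6-.5+140,z),at_z("top",221/6-.5+180,348/6-.5+140,z))
# disc
roi=np.zeros(p.shape[:2],bool);roi[165:260,260:360]=1
y=roi&(G>1.8*B)&(R>60)&(G>60)
y=(cv2.morphologyEx(y.astype(np.uint8),cv2.MORPH_OPEN,np.ones((3,3)))>0)
cs,_=cv2.findContours(y.astype(np.uint8),cv2.RETR_EXTERNAL,cv2.CHAIN_APPROX_NONE)
c=max(cs,key=cv2.contourArea);h=cv2.convexHull(c);(cx,cy),(w,hh),a=cv2.fitEllipse(h);print("disc",cx,cy,w,hh,cv2.minEnclosingCircle(h)); print(at_z("top",cy,cx,.044))
# dots
for (x0,x1,y0,y1) in((295,308,232,245),(325,338,222,234)):
    m=P[y0:y1,x0:x1].sum(2)-(P[y0:y1,x0:x1].sum(2).max()*0.45);w=np.clip(m*1.0,0,None);w[P[y0:y1,x0:x1,0]<70]=0
    gy,gx=np.mgrid[y0:y1,x0:x1];r,cc=(w*gy).sum()/w.sum(),(w*gx).sum()/w.sum();print("dot",r,cc,at_z("top",r,cc,.044))
# scene pin pts
for n in("lock_pin","lock_pin_flange","collar_mid","collar_hole","spare_pin"):
    for r in imaging.pinpoint("scene",n)[:4]: print(n,r)
E
```

```text
red 205.02564102564102 162.83333333333334 78 ((163.0, 205.0), (8.0, 10.0), 90.0)
blue 216.6290322580645 197.0 62 ((196.9500274658203, 216.6500244140625), (7.905693531036377, 7.589465618133545), 18.43494987487793)
[0.57411269 0.1803758  0.092     ] [0.54836239 0.10365828 0.092     ]
disc 307.71502685546875 211.2976837158203 46.62818145751953 47.879486083984375 ((308.0908203125, 211.2604217529297), 23.979503631591797)
[ 0.56356248 -0.14717494  0.044     ]
dot 237.57162388913054 300.9953390093841 [ 0.50158162 -0.13086441  0.044     ]
dot 227.6370100382409 330.1938336520076 [ 0.52483852 -0.2000567   0.044     ]
lock_pin {'location': [305.6, 286.8], 'score': 0.57}
lock_pin_flange {'location': [249.9, 370.3], 'score': 0.54}
lock_pin_flange {'location': [303.3, 289.0], 'score': 0.24}
collar_mid {'location': [201.7, 413.8], 'score': 0.94}
collar_mid {'location': [166.7, 259.7], 'score': 0.91}
collar_mid {'location': [211.1, 234.7], 'score': 0.74}
collar_hole {'location': [206.3, 221.4], 'score': 0.86}
collar_hole {'location': [197.0, 405.4], 'score': 0.79}
collar_hole {'location': [158.8, 264.7], 'score': 0.67}
spare_pin {'location': [248.1, 341.9], 'score': 0.63}
```

View pics/b2.png

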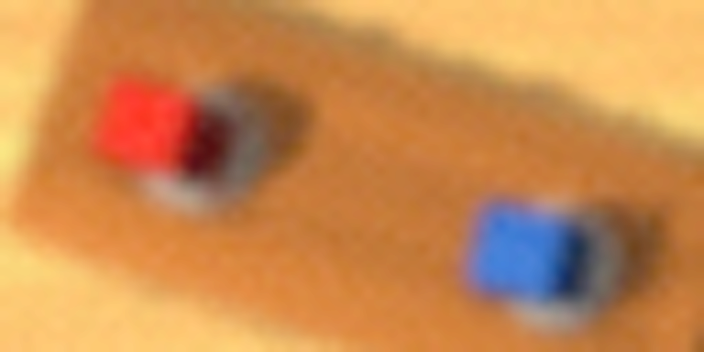

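View pics/c2.png

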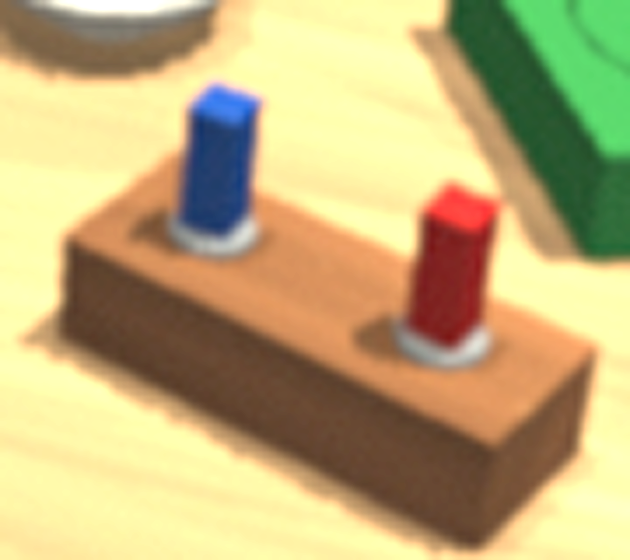

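```bash
python3 - <<'E'
from h import *
s=cv2.imread("pics/scene0.png")
print("top: red",at_z("top",204.9,163.1,.092),"hole",at_z("top",210.3,324.0,.044),at_z("top",210.5,324.2,.044),"mid",at_z("top",210.8,308.3,.049))
print("scene flange",at_z("scene",249.9,370.3,.042),"mid",at_z("scene",211.1,234.7,.049),"hole",at_z("scene",206.3,221.4,.044))
print("proj stand mid top",proj("top",[.561,.142,.042]))
for n,X in dict(redtop=[.574,.180,.092],redfl=[.574,.180,.046],mid=[.564,-.1477,.044],boss=[.564,-.1477,.049],hole=[.5655,-.1857,.044],bluetop=[.5484,.1037,.092]).items():
    r,c=proj("scene",X);print(n,r,c);cv2.circle(s,(int(round(c*1)),int(round(r))),1,(0,255,0),-1)
cv2.imwrite("pics/sc.png",cv2.resize(s[170:280,190:400],None,fx=3.8,fy=3.8,interpolation=cv2.INTER_CUBIC))
E
```

```text
top: red [0.5739635  0.18015229 0.092     ] hole [ 0.5659099  -0.18581259  0.044     ] [ 0.5654348 -0.1862825  0.044    ] mid [ 0.56431092 -0.14808297  0.049     ]
scene flange [0.57921526 0.18109357 0.042     ] mid [ 0.56726028 -0.13920316  0.049     ] hole [ 0.55437628 -0.18310894  0.044     ]
proj stand mid top [212.52676714 184.71267282]
redtop 228.46805614825428 373.2355096208352
redfl 246.749535040955 370.5497352691108
mid 211.4147029435824 232.34905485997135
boss 209.6391970258043 232.19132767247913
hole 208.39758108610226 218.10175016261888
bluetop 213.6706720287126 339.3411868377779
```

View pics/sc.png

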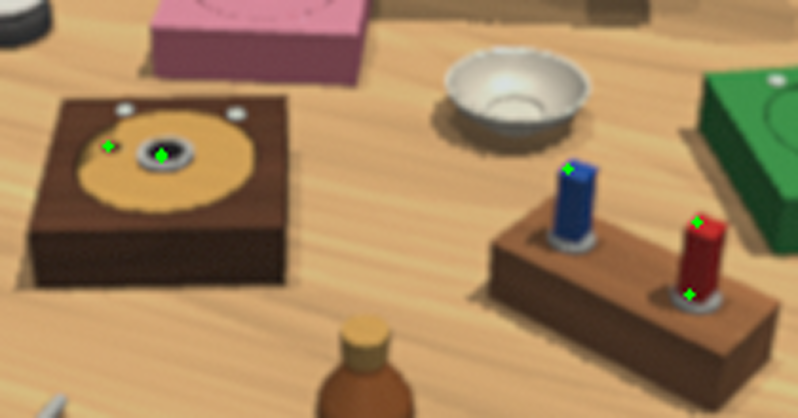

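send_rows:
  deltas: [0, 0, -2, 0, 0, -7.1, -0.2, 0, 0, -2, 0, 0, -7.1, -0.2, 0, 0, -2, 0, 0, -7.1, -0.2, 0, 0, -2, 0, 0, -7.1, -0.2, 0, 0, -2, 0, 0, -7.1, -0.2, 0, 0, -2, 0, 0, -7.1, -0.2, 0, 0, 0, 0, 0, -7.1, -0.2]
  force: 30

```text
t: 1.58
position: [0.209, -0.5086, 0.1963]
tcp_rot: [-3.141, 0.0, -0.301]
force: [0.2, 0.7, 0.4]
width: 0.0567
```

```bash
cat >> h.py <<'E'
from scipy.spatial.transform import Rotation as Ro
def st(): 
    s=status.get_state();print("t",round(s["t"],2),"p",s["position"].round(4),"rpy",s["tcp_rot"].round(4),"F",s["force"].round(2),"w",round(s["width"],4));return s
def plan(X,yaw=None):
    s=st();R=Ro.from_euler("xyz",s["tcp_rot"])
    d=R.inv().apply(np.array(X)-s["position"])*1e3
    print("delta mm",d.round(1),"rows",round(np.abs(d).max()/40,1))
    if yaw is not None:
        T=Ro.from_euler("xyz",[np.pi,0,yaw]);print("rot deg",(R.inv()*T).as_rotvec(degrees=True).round(2))
E
python3 -c "
from h import *
plan([.574,.181,.18],-.323)"
```

```text
t 1.58 p [ 0.209  -0.5086  0.1963] rpy [-3.1411e+00  2.0000e-04 -3.0090e-01] F [0.16 0.66 0.36] w 0.0567
delta mm [ 144.3 -766.8   16.6] rows 19.2
rot deg [-0.03  0.01  1.27]
```

send_rows:
  deltas: [7.2, -38.3, 0, 0, 0, 0, -0.2, 7.2, -38.3, 0, 0, 0, 0, -0.2, 7.2, -38.3, 0, 0, 0, 0, -0.2, 7.2, -38.3, 0, 0, 0, 0, -0.2, 7.2, -38.3, 0, 0, 0, 0, -0.2, 7.2, -38.3, 0, 0, 0, 0, -0.2, 7.2, -38.3, 0, 0, 0, 0, -0.2, 7.2, -38.3, 0, 0, 0, 0, -0.2, 7.2, -38.3, 0, 0, 0, 0, -0.2, 7.2, -38.3, 0, 0, 0, 0, -0.2, 7.2, -38.3, 0, 0, 0, 0, -0.2, 7.2, -38.3, 0, 0, 0, 0, -0.2]

```text
t: 2.58
position: [0.4323, -0.0844, 0.1954]
tcp_rot: [3.14, -0.005, -0.313]
force: [0.5, 0.2, -0.6]
width: 0.0562
```

```bash
python3 -c "
from h import *
plan([.574,.181,.18],-.323)"
```

```text
t 2.58 p [ 0.4323 -0.0844  0.1954] rpy [ 3.1402 -0.0049 -0.313 ] F [ 0.45  0.19 -0.56] w 0.0562
delta mm [  53.  -296.2   15.3] rows 7.4
rot deg [ 0.08 -0.28  0.57]
```

send_rows:
  deltas: [6.6, -37, 1.9, 0, 0, 0.1, -0.2, 6.6, -37, 1.9, 0, 0, 0.1, -0.2, 6.6, -37, 1.9, 0, 0, 0.1, -0.2, 6.6, -37, 1.9, 0, 0, 0.1, -0.2, 6.6, -37, 1.9, 0, 0, 0.1, -0.2, 6.6, -37, 1.9, 0, 0, 0.1, -0.2, 6.6, -37, 1.9, 0, 0, 0, -0.2, 6.6, -37, 1.9, 0, 0, 0, -0.2, 0, 0, 0, 0, 0, 0, -0.2]

```text
t: 3.33
position: [0.5812, 0.2025, 0.1796]
tcp_rot: [-3.141, -0.01, -0.315]
force: [-0.8, -1.3, -1.5]
width: 0.0563
```

```bash
python3 -c "
from h import *
plan([.574,.181,.12],-.323)
for c in ('scene','top'):
  p,d=imaging.grab_frame(c);cv2.imwrite(f'pics/{c}1.png',p[150:300,260:460] if c=='scene' else p)
cv2.imwrite('pics/scene1.png',cv2.resize(cv2.imread('pics/scene1.png'),None,fx=4,fy=4,interpolation=cv2.INTER_CUBIC))"
```

```text
t 3.33 p [0.5812 0.2025 0.1796] rpy [-3.1408 -0.0097 -0.3147] F [-0.84 -1.27 -1.54] w 0.0563
delta mm [-0.8 22.7 59.6] rows 1.5
rot deg [-0.05 -0.55  0.47]
```

View pics/scene1.png

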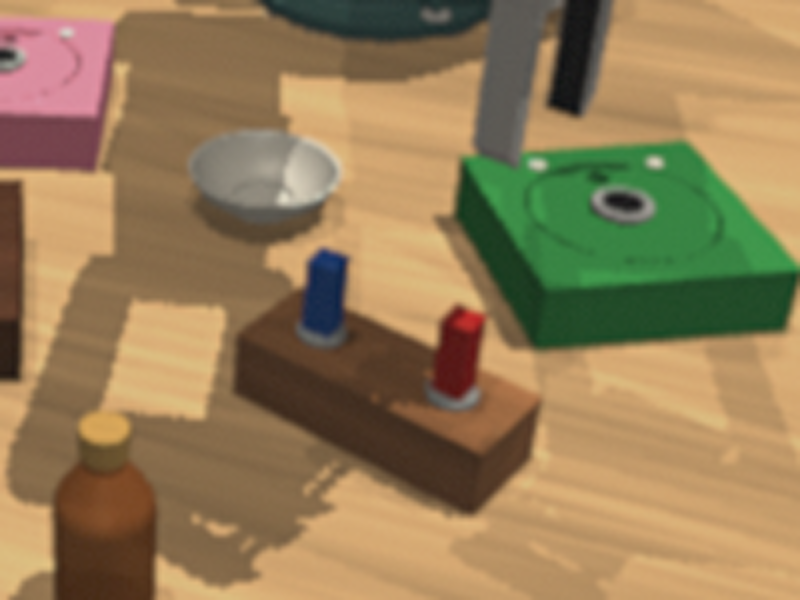

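send_rows:
  deltas: [0, 11.5, 25, 0, -0.2, 0.2, -0.2, 0, 8, 20, 0, -0.2, 0.2, -0.2, 0, 0, 5, 0, 0, 0, -0.2, 0, 0, 0, 0, 0, 0, -0.2]

```text
t: 3.77
position: [0.5742, 0.1748, 0.1335]
tcp_rot: [3.141, -0.009, -0.328]
force: [-0.3, -0.1, -0.1]
width: 0.0565
```

```bash
python3 -c "
from h import *
plan([.574,.181,.115],-.323)
for c in ('scene','top'):
  p,d=imaging.grab_frame(c)
  p=p[150:300,260:460] if c=='scene' else p[150:270,110:270]
  cv2.imwrite(f'pics/{c}2.png',cv2.resize(p,None,fx=4,fy=4,interpolation=cv2.INTER_CUBIC))
st()"
```

```text
t 3.77 p [0.5742 0.1748 0.1335] rpy [ 3.1406 -0.0094 -0.3282] F [-0.32 -0.13 -0.14] w 0.0565
delta mm [-2.3 -5.8 18.5] rows 0.5
rot deg [ 0.06 -0.54 -0.3 ]
t 3.87 p [0.5752 0.1755 0.1351] rpy [-3.1411 -0.0118 -0.3277] F [ 0.35  1.31 -0.01] w 0.0562
```

View pics/scene2.png

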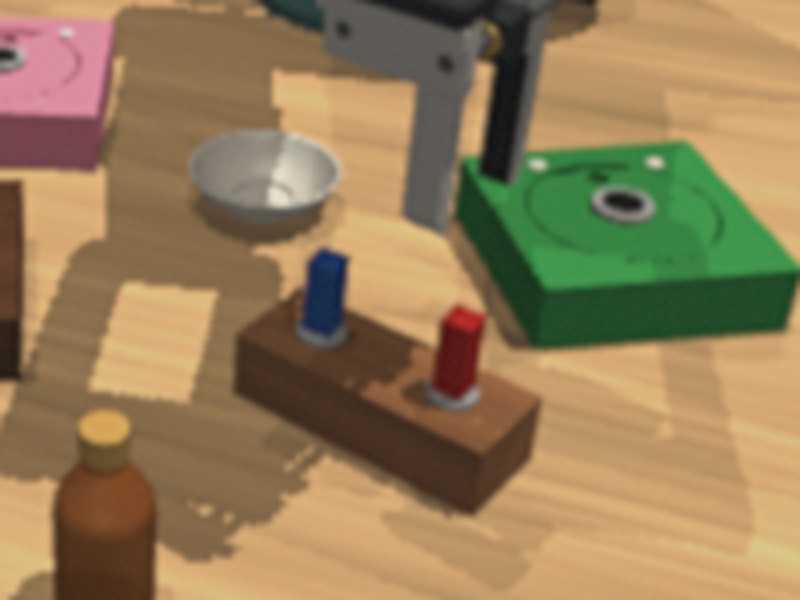

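View pics/top2.png

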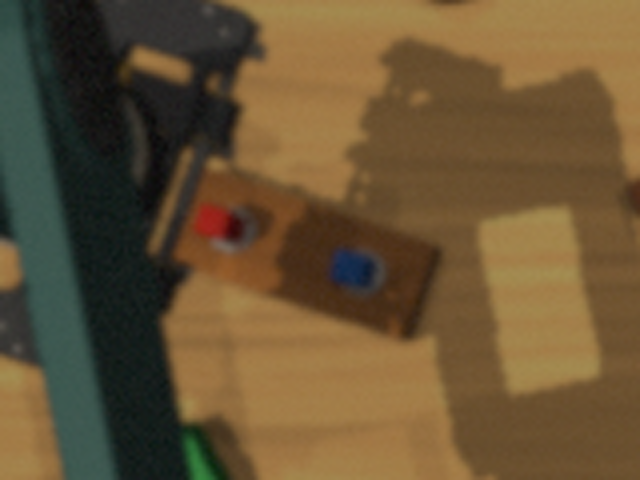

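```bash
python3 -c "
from h import *
s=st()
print(proj('scene',s['position']),proj('top',s['position']))
r,c=proj('top',s['position']);print((r-150)*4,(c-110)*4)
r,c=proj('scene',s['position']);print((r-150)*4,(c-260)*4)
R=Ro.from_euler('xyz',s['tcp_rot'])
for x in(-.034,.034):
  X=s['position']+R.apply([x,0,0]);r,c=proj('scene',X);print((r-150)*4,(c-260)*4);r,c=proj('top',X);print('top',(r-150)*4,(c-110)*4)
"
```

```text
t 3.87 p [0.5752 0.1755 0.1351] rpy [-3.1411 -0.0118 -0.3277] F [ 0.35  1.31 -0.01] w 0.0562
[210.06002863 373.40580143] [202.28563077 160.26341955]
209.14252306564913 201.05367820381105
240.24011452464447 453.62320573318357
212.57095491593827 489.7016559341723
top 269.66168111368995 179.41143470482587
269.4698007011332 415.51369741384315
top 148.9161478162315 222.59514359508955
```

send_rows:
  deltas: [-2, -5, 12, 0, -0.4, -0.3, -0.2, -1, 0, 10, 0, -0.2, 0, -0.2, 0, 0, 4, 0, 0, 0, -0.2, 0, 0, 0, 0, 0, 0, -0.2, 0, 0, 0, 0, 0, 0, -0.2]

```text
t: 4.28
position: [0.5764, 0.1821, 0.1115]
tcp_rot: [-3.137, -0.007, -0.322]
force: [-0.1, -0.0, 0.5]
width: 0.056
```

```bash
python3 -c "
from h import *
plan([.574,.181,.055],-.323)
for c in ('scene',):
  p,d=imaging.grab_frame(c)
  p=p[170:270,320:420]
  cv2.imwrite(f'pics/{c}3.png',cv2.resize(p,None,fx=6,fy=6,interpolation=cv2.INTER_CUBIC))
"
```

```text
t 4.28 p [0.5764 0.1821 0.1115] rpy [-3.1367 -0.0072 -0.3224] F [-0.14 -0.04  0.53] w 0.056
delta mm [-2.3  2.1 56.5] rows 1.4
rot deg [-0.28 -0.41  0.04]
```

View pics/scene3.png

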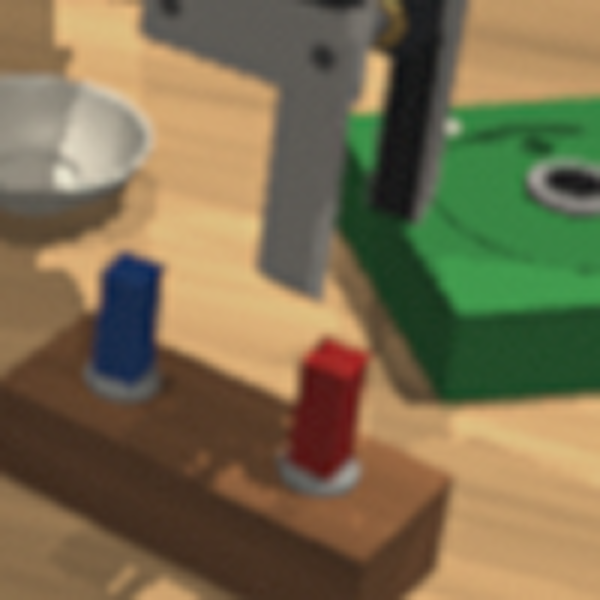

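send_rows:
  deltas: [-2, 2, 10, -0.2, -0.3, 0, -0.2, 0, 0, 10, 0, 0, 0, -0.2, 0, 0, 10, 0, 0, 0, -0.2, 0, 0, 8, 0, 0, 0, -0.2, 0, 0, 4, 0, 0, 0, -0.2, 0, 0, 0, 0, 0, 0, -0.2]

```text
t: 4.83
position: [0.5736, 0.181, 0.0648]
tcp_rot: [-3.141, -0.001, -0.322]
force: [-0.4, -0.7, -0.4]
width: 0.0563
```

```bash
python3 -c "
from h import *
plan([.574,.181,.055],-.323)
for c in ('scene','top'):
  p,d=imaging.grab_frame(c)
  p=p[170:270,320:420] if c=='scene' else p[165:245,110:220]
  cv2.imwrite(f'pics/{c}4.png',cv2.resize(p,None,fx=6,fy=6,interpolation=cv2.INTER_CUBIC))
"
```

```text
t 4.83 p [0.5736 0.181  0.0648] rpy [-3.1408e+00 -1.1000e-03 -3.2180e-01] F [-0.42 -0.74 -0.45] w 0.0563
delta mm [ 0.4 -0.1  9.8] rows 0.2
rot deg [-0.05 -0.06  0.07]
```

View pics/scene4.png

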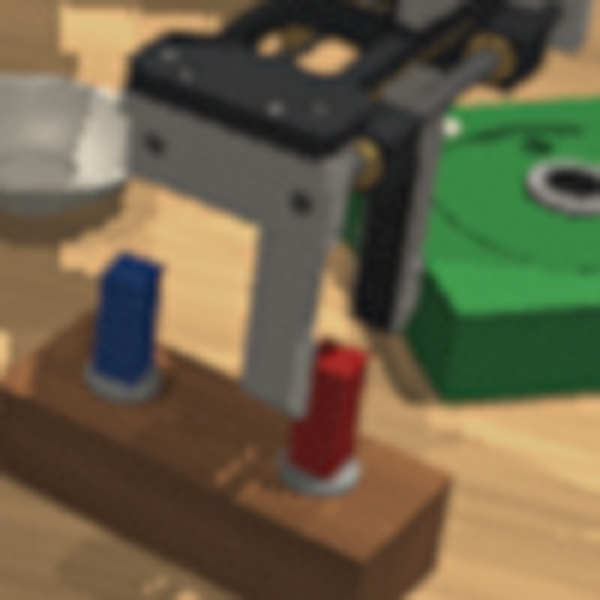

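View pics/top4.png

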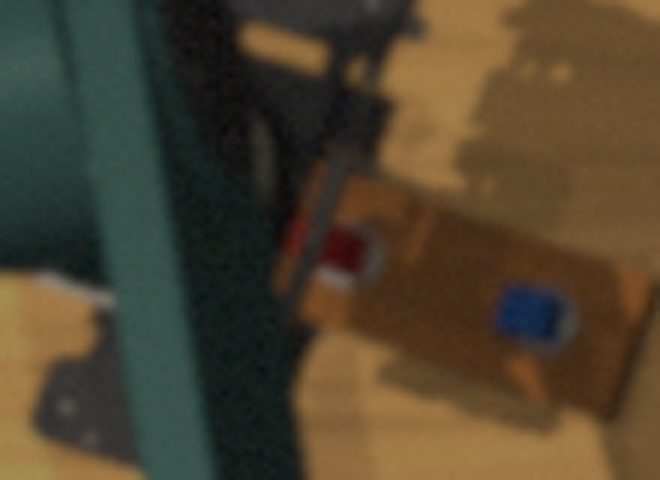

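```bash
python3 -c "
from h import *
s=st();R=Ro.from_euler('xyz',s['tcp_rot'])
def tl(X): return (R.inv().apply(X-s['position'])*1e3).round(0)
for c,pts,(x0,y0) in (('top',[(340,150),(325,200),(313,240),(300,290),(290,310),(300,235),(345,250),(370,30),(350,110),(250,260)],(110,165)),('scene',[(275,390),(290,380),(265,330),(385,315),(372,300),(385,250),(335,355),(345,400),(240,120),(310,200)],(320,170))):
  p,d=imaging.grab_frame(c)
  for (x,y) in pts:
    col=x/6+x0;row=y/6+y0;dd=d[int(round(row)),int(round(col))]
    if dd>0: X=at_d(c,row,col,dd);print(c,(x,y),X.round(3),'tool',tl(X))
print([((r-170)*6,(c-320)*6) for r,c in [proj('scene',s['position'])]])
"
```

```text
t 4.93 p [0.5741 0.1811 0.066 ] rpy [-3.140e+00 -2.300e-03 -3.218e-01] F [ 0.46 -0.36 -0.01] w 0.0565
top (340, 150) [0.592 0.146 0.203] tool [  29.   27. -137.]
top (325, 200) [0.576 0.151 0.203] tool [  12.   28. -137.]
top (313, 240) [0.563 0.155 0.202] tool [  -2.   29. -136.]
top (300, 290) [0.546 0.158 0.204] tool [ -19.   31. -139.]
top (290, 310) [0.54  0.161 0.204] tool [ -26.   30. -138.]
top (300, 235) [0.564 0.159 0.202] tool [  -2.   24. -136.]
top (345, 250) [0.572 0.174 0.075] tool [-0.  7. -9.]
top (370, 30) [0.627 0.131 0.228] tool [  67.   30. -162.]
top (350, 110) [0.605 0.142 0.208] tool [  42.   27. -142.]
top (250, 260) [0.536 0.114 0.422] tool [ -14.   75. -357.]
scene (275, 390) [0.614 0.173 0.101] tool [ 40.  -5. -35.]
scene (290, 380) [0.614 0.178 0.107] tool [ 39.  -9. -41.]
scene (265, 330) [0.612 0.168 0.122] tool [ 40.   1. -56.]
scene (385, 315) [0.548 0.196 0.094] tool [-30.  -6. -28.]
scene (372, 300) [0.545 0.191 0.097] tool [-30.  -0. -31.]
scene (385, 250) [0.547 0.193 0.119] tool [-29.  -3. -53.]
scene (335, 355) [0.573 0.185 0.091] tool [ -2.  -4. -25.]
scene (345, 400) [0.579 0.191 0.078] tool [  1. -11. -12.]
scene (240, 120) [0.659 0.161 0.222] tool [  87.   -8. -155.]
scene (310, 200) [0.66  0.183 0.202] tool [  81.  -29. -135.]
[(np.float64(414.7612117325487), np.float64(313.40310204648665))]
```

send_rows:
  deltas: [0, 0, 8, -0.1, 0, 0, -0.2, 0, 0, 4, 0, 0, 0, -0.2, 0, 0, 0, 0, 0, 0, 0.2, 0, 0, 0, 0, 0, 0, 0.6, 0, 0, 0, 0, 0, 0, 1, 0, 0, 0, 0, 0, 0, 1, 0, 0, 0, 0, 0, 0, 1, 0, 0, 0, 0, 0, 0, 1]
  force: 20

```text
t: 5.7
position: [0.5766, 0.1818, 0.0565]
tcp_rot: [-3.138, -0.008, -0.322]
force: [-0.3, 0.4, 0.1]
width: 0.0197
```

```bash
python3 -c "
from h import *
plan([.574,.181,.13],-.323)
for c in ('scene',):
  p,d=imaging.grab_frame(c)
  p=p[170:270,320:420]
  cv2.imwrite(f'pics/{c}5.png',cv2.resize(p,None,fx=6,fy=6,interpolation=cv2.INTER_CUBIC))
"
```

```text
t 5.7 p [0.5766 0.1818 0.0565] rpy [-3.1382 -0.0082 -0.3218] F [-0.32  0.39  0.14] w 0.0197
delta mm [ -1.6   1.3 -73.5] rows 1.8
rot deg [-0.19 -0.47  0.07]
```

View pics/scene5.png

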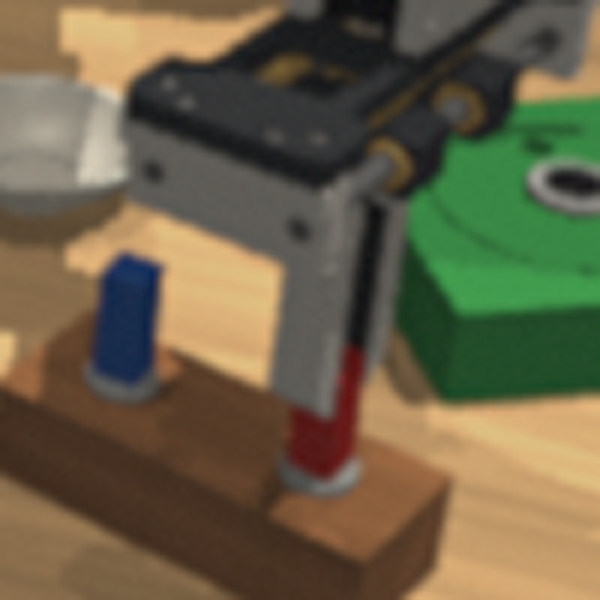

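send_rows:
  deltas: [0, 0, 0, 0, 0, 0, 1, 0, 0, 0, 0, 0, 0, 1, 0, 0, 0, 0, 0, 0, 1]
  force: 40

```text
t: 6.0
position: [0.5766, 0.1818, 0.0565]
tcp_rot: [-3.138, -0.008, -0.322]
force: [-0.7, -0.2, -0.5]
width: 0.0176
```

send_rows:
  deltas: [0, 0, -6, 0, 0, 0, 1, 0, 0, -12, 0, 0, 0, 1, 0, 0, -15, 0, 0, 0, 1, 0, 0, -20, 0, 0, 0, 1, 0, 0, -25, 0, 0, 0, 1, 0, 0, -25, 0, 0, 0, 1, 0, 0, -10, 0, 0, 0, 1, 0, 0, 0, 0, 0, 0, 1]

```text
t: 6.67
position: [0.575, 0.1813, 0.1764]
tcp_rot: [-3.139, -0.007, -0.322]
force: [-0.5, -0.4, -0.7]
width: 0.0174
```

```bash
python3 -c "
from h import *
plan([.566,-.185,.17],-.323)
for c in ('scene','top'):
  p,d=imaging.grab_frame(c)
  p=p[120:270,270:470] if c=='scene' else p[160:250,90:210]
  cv2.imwrite(f'pics/{c}6.png',cv2.resize(p,None,fx=4,fy=4,interpolation=cv2.INTER_CUBIC))
st()
"
```

```text
t 6.67 p [0.575  0.1813 0.1764] rpy [-3.1393 -0.0073 -0.322 ] F [-0.49 -0.43 -0.68] w 0.0174
delta mm [107.4 350.4   6.4] rows 8.8
rot deg [-0.13 -0.42  0.06]
t 6.77 p [0.574  0.1812 0.1737] rpy [-3.1411 -0.0042 -0.322 ] F [ 0.53 -0.12 -0.9 ] w 0.0174
```

View pics/scene6.png

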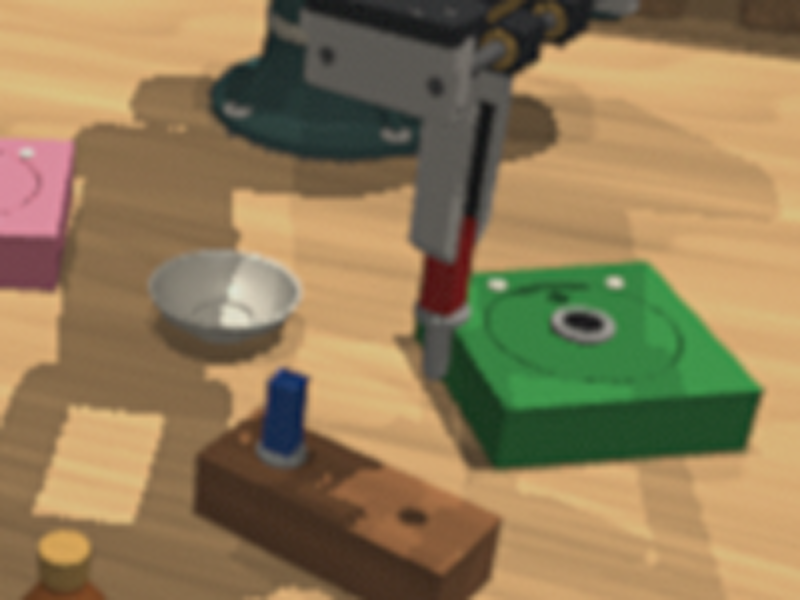

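send_rows:
  deltas: [10.5, 34.5, 0, 0, 0, 0, 1, 10.5, 34.5, 0, 0, 0, 0, 1, 10.5, 34.5, 0, 0, 0, 0, 1, 10.5, 34.5, 0, 0, 0, 0, 1, 10.5, 34.5, 0, 0, 0, 0, 1, 10.5, 34.5, 0, 0, 0, 0, 1, 10.5, 34.5, 0, 0, 0, 0, 1, 10.5, 34.5, 0, 0, 0, 0, 1, 9, 29, 0, 0, 0, 0, 1, 4, 14, 0, 0, 0, 0, 1, 0, 0, 0, 0, 0, 0, 1, 0, 0, 0, 0, 0, 0, 1]

```text
t: 7.77
position: [0.552, -0.1624, 0.1434]
tcp_rot: [3.138, 0.042, -0.317]
force: [0.5, 0.4, -2.7]
width: 0.0175
```

```bash
python3 -c "
from h import *
plan([.566,-.185,.13],-.323)
"
```

```text
t 7.77 p [ 0.552  -0.1624  0.1434] rpy [ 3.1377  0.0421 -0.3165] F [ 0.52  0.39 -2.71] w 0.0175
delta mm [20.9 17.1 12.6] rows 0.5
rot deg [0.23 2.41 0.37]
```

send_rows:
  deltas: [10, 8, 0, 0.1, 1.2, 0.2, 1, 8, 6, 0, 0.1, 1, 0.1, 1, 2, 2, 0, 0, 0, 0, 1, 0, 0, 0, 0, 0, 0, 1]

```text
t: 8.1
position: [0.5665, -0.1811, 0.1393]
tcp_rot: [-3.14, 0.006, -0.317]
force: [-0.9, -0.6, -2.9]
width: 0.0175
```

```bash
python3 -c "
from h import *
plan([.566,-.185,.125],-.323)
"
```

```text
t 8.1 p [ 0.5665 -0.1811  0.1393] rpy [-3.1399  0.0057 -0.3174] F [-0.86 -0.58 -2.85] w 0.0175
delta mm [ 0.8  3.9 14.3] rows 0.4
rot deg [-0.1   0.33  0.32]
```

send_rows:
  deltas: [0.8, 4, 8, -0.1, 0.3, 0.3, 1, 0, 0, 8, 0, 0, 0, 1, 0, 0, 0, 0, 0, 0, 1, 0, 0, 0, 0, 0, 0, 1]

```text
t: 8.43
position: [0.5666, -0.1832, 0.1221]
tcp_rot: [-3.141, -0.001, -0.32]
force: [-0.4, -0.2, -2.2]
width: 0.0179
```

```bash
python3 -c "
from h import *
plan([.566,-.185,.12],-.323)
s=st()
for c in ('scene','top'):
  p,d=imaging.grab_frame(c);np.save(f'pics/{c}7d.npy',d);cv2.imwrite(f'pics/{c}7raw.png',p)
  x0,y0=(180,140) if c=='scene' else (265,165)
  q=p[y0:y0+90,x0:x0+110] if c=='scene' else p[y0:y0+90,x0:x0+90]
  q=cv2.resize(q,None,fx=6.5,fy=6.5,interpolation=cv2.INTER_CUBIC)
  R=Ro.from_euler('xyz',s['tcp_rot'])
  for zz in (.0145,.0505):
    r,cc=proj(c,s['position']+R.apply([0,0,zz]));cv2.circle(q,(int((cc-x0+.5)*6.5),int((r-y0+.5)*6.5)),3,(0,255,0),-1);print(c,zz,r,cc)
  for X in ([.5655,-.1857,.044],[.564,-.1477,.049]):
    r,cc=proj(c,X);cv2.circle(q,(int((cc-x0+.5)*6.5),int((r-y0+.5)*6.5)),3,(255,0,255),-1)
  cv2.imwrite(f'pics/{c}7.png',q)
"
```

```text
t 8.43 p [ 0.5666 -0.1832  0.1221] rpy [-3.1412e+00 -8.0000e-04 -3.1990e-01] F [-0.41 -0.16 -2.21] w 0.0179
delta mm [-0.   1.8  2.1] rows 0.1
rot deg [-0.02 -0.04  0.18]
t 8.43 p [ 0.5666 -0.1832  0.1221] rpy [-3.1412e+00 -8.0000e-04 -3.1990e-01] F [-0.41 -0.16 -2.21] w 0.0179
scene 0.0145 185.63639252250087 216.18044479062286
scene 0.0505 198.9939911871238 217.65470408766518
top 0.0145 207.48399613930903 326.68716836268425
top 0.0505 208.93919444590713 324.4893292165917
```

View pics/scene7.png

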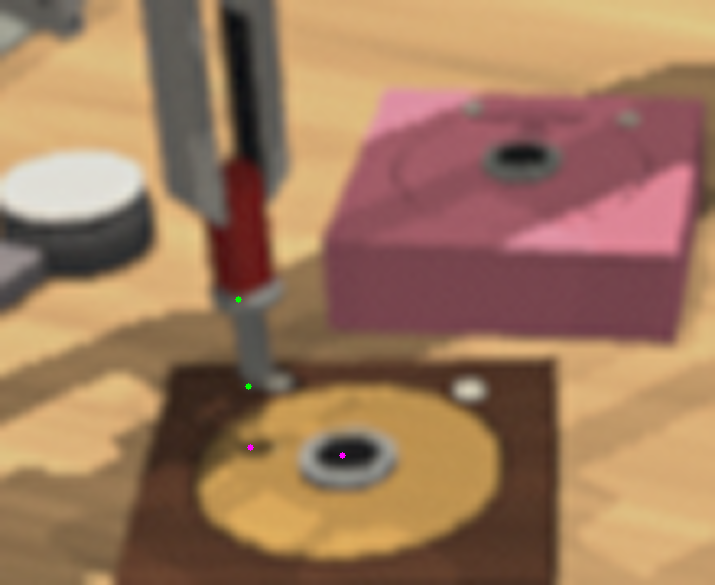

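View pics/top7.png

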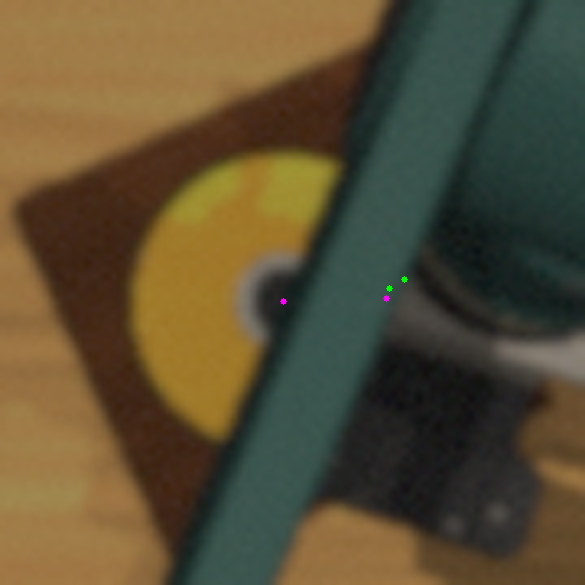

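send_rows:
  deltas: [-0.2, 3, 6, 0, 0, 0.2, 1, 0, 0, 8, 0, 0, 0, 1, 0, 0, 4, 0, 0, 0, 1, 0, 0, 0, 0, 0, 0, 1, 0, 0, 0, 0, 0, 0, 1]

```text
t: 8.95
position: [0.5656, -0.1863, 0.1028]
tcp_rot: [-3.141, -0.002, -0.324]
force: [-0.3, -0.5, -0.8]
width: 0.0179
```

```bash
cat > look.py <<'E'
import sys
from h import *
n=sys.argv[1];c='scene'
s=st();p,d=imaging.grab_frame(c)
x0,y0=180,140
q=p[y0:y0+90,x0:x0+110]
q=cv2.resize(q,None,fx=6.5,fy=6.5,interpolation=cv2.INTER_CUBIC);q=cv2.convertScaleAbs(q,alpha=1.3)
cv2.imwrite(f'pics/s{n}.png',q)
E
python3 look.py 8; python3 -c "
from h import *
plan([.5655,-.186,.085],-.323)"
```

```text
t 8.95 p [ 0.5656 -0.1863  0.1028] rpy [-3.1412e+00 -1.6000e-03 -3.2360e-01] F [-0.27 -0.49 -0.78] w 0.0179
t 9.0 p [ 0.5655 -0.1863  0.1027] rpy [-3.1412e+00 -1.4000e-03 -3.2360e-01] F [ 0.27 -0.68 -1.74] w 0.0176
delta mm [-0.1 -0.2 17.7] rows 0.4
rot deg [-0.02 -0.08 -0.04]
```

View pics/s8.png

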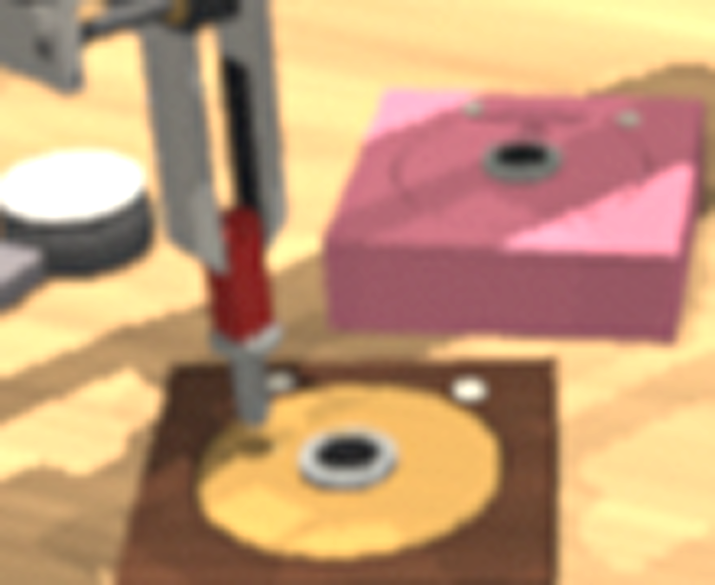

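send_rows:
  deltas: [1.2, -0.2, 3, 0, 0, 0, 1, 0, 0, 3, 0, 0, 0, 1, 0, 0, 2, 0, 0, 0, 1, 0, 0, 2, 0, 0, 0, 1]

```text
t: 9.33
position: [0.5677, -0.1868, 0.093]
tcp_rot: [-3.141, -0.004, -0.324]
force: [0.2, 0.7, -1.5]
width: 0.0176
```

```bash
python3 look.py 9; python3 -c "
from h import *
plan([.5668,-.186,.082],-.323)"
```

```text
t 9.33 p [ 0.5677 -0.1868  0.093 ] rpy [-3.1414 -0.0036 -0.3236] F [ 0.21  0.74 -1.5 ] w 0.0176
t 9.38 p [ 0.5673 -0.1866  0.0924] rpy [-3.1412e+00 -2.7000e-03 -3.2360e-01] F [-0.15 -0.32 -1.75] w 0.0178
delta mm [-0.7 -0.4 10.4] rows 0.3
rot deg [-0.02 -0.16 -0.04]
```

View pics/s9.png

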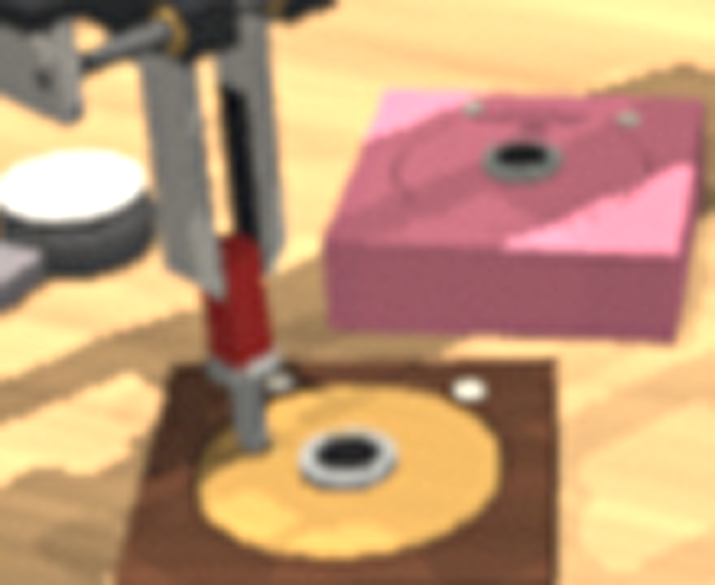

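send_rows:
  deltas: [-0.4, 0, 2, 0, 0, 0, 1, 0, 0, 2, 0, 0, 0, 1, 0, 0, 2, 0, 0, 0, 1]

```text
t: 9.63
position: [0.5672, -0.1866, 0.0863]
tcp_rot: [-3.141, -0.003, -0.324]
force: [-0.2, -0.0, -1.2]
width: 0.0177
```

```bash
python3 -c "
from h import *
plan([.5668,-.186,.082],-.323)"
```

```text
t 9.63 p [ 0.5672 -0.1866  0.0863] rpy [-3.1413 -0.0034 -0.3236] F [-0.23 -0.01 -1.15] w 0.0177
delta mm [-0.6 -0.4  4.3] rows 0.1
rot deg [-0.02 -0.2  -0.04]
```

send_rows:
  deltas: [-0.4, 0, 2, 0, 0, 0, 1, 0, 0, 2, 0, 0, 0, 1, 0, 0, 1, 0, 0, 0, 1, 0, 0, 0.5, 0, 0, 0, 1]

```text
t: 9.97
position: [0.5666, -0.1863, 0.0797]
tcp_rot: [-3.141, -0.003, -0.324]
force: [0.2, 0.0, -1.7]
width: 0.0176
```

```bash
python3 -c "
from h import *
st()"
```

```text
t 9.97 p [ 0.5666 -0.1863  0.0797] rpy [-3.1412e+00 -2.8000e-03 -3.2350e-01] F [ 0.19  0.03 -1.66] w 0.0176
```

send_rows:
  deltas: [0, 0, 1, 0, 0, 0, 1, 0, 0, 1, 0, 0, 0, 1, 0, 0, 1, 0, 0, 0, 1]

```text
t: 10.22
position: [0.5667, -0.1864, 0.0766]
tcp_rot: [-3.141, -0.003, -0.324]
force: [0.4, 1.0, 0.3]
width: 0.0177
```

send_rows:
  deltas: [0, 0, 1, 0, 0, 0, 1]

```text
t: 10.3
position: [0.567, -0.1866, 0.0765]
tcp_rot: [-3.141, -0.004, -0.324]
force: [-0.6, 0.8, 4.8]
width: 0.0176
```

send_rows:
  deltas: [0, 0, 1, 0, 0, 0, 1]

```text
t: 10.38
position: [0.5671, -0.1866, 0.0766]
tcp_rot: [-3.142, -0.005, -0.324]
force: [-1.5, 0.5, 3.9]
width: 0.018
```

```bash
cat > arc.py <<'E'
import sys
from h import *
C=np.array([float(sys.argv[4]),float(sys.argv[5])]) if len(sys.argv)>5 else np.array([.564,-.1477])
n=int(sys.argv[1]);step=float(sys.argv[2]);dn=float(sys.argv[3])
s=st();v=s["position"][:2]-C;r=np.hypot(*v);th=np.arctan2(v[1],v[0])
print("r mm",r*1e3,"th",np.degrees(th))
psi=s["tcp_rot"][2];out=[]
p=s["position"][:2].copy()
for i in range(n):
    th2=th-step/38
    q=C+.038*np.array([np.cos(th2),np.sin(th2)])
    q0=C+.038*np.array([np.cos(th),np.sin(th)])
    d=(q-q0)*1e3
    if i==0: d=d+(np.array(C+.038*np.array([np.cos(th),np.sin(th)]))-p)*1e3*0
    out.append([round(np.cos(psi)*d[0]+np.sin(psi)*d[1],1),round(np.sin(psi)*d[0]-np.cos(psi)*d[1],1),dn])
    th=th2
print(out,"end th",np.degrees(th))
E
python3 arc.py 12 2.4 0.7
```

```text
t 10.38 p [ 0.5671 -0.1866  0.0766] rpy [-3.1415 -0.0047 -0.3235] F [-1.47  0.52  3.85] w 0.018
r mm 39.00143681272583 th -85.50019728183918
[[np.float64(-2.2), np.float64(0.9), 0.7], [np.float64(-2.3), np.float64(0.7), 0.7], [np.float64(-2.3), np.float64(0.6), 0.7], [np.float64(-2.4), np.float64(0.4), 0.7], [np.float64(-2.4), np.float64(0.3), 0.7], [np.float64(-2.4), np.float64(0.1), 0.7], [np.float64(-2.4), np.float64(-0.0), 0.7], [np.float64(-2.4), np.float64(-0.2), 0.7], [np.float64(-2.4), np.float64(-0.3), 0.7], [np.float64(-2.4), np.float64(-0.5), 0.7], [np.float64(-2.3), np.float64(-0.6), 0.7], [np.float64(-2.3), np.float64(-0.8), 0.7]] end th -128.92436701807003
```

Start with a few rows to see the forces.

send_rows:
  deltas: [-2.2, 0.8, 0.6, 0, 0, 0, 1, -2.3, 0.7, 0.6, 0, 0, 0, 1, -2.3, 0.6, 0.6, 0, 0, 0, 1, -2.4, 0.4, 0.6, 0, 0, 0, 1]

```text
t: 10.72
position: [0.5621, -0.1864, 0.0767]
tcp_rot: [-3.139, -0.018, -0.323]
force: [2.4, 0.6, 2.0]
width: 0.0176
```

```bash
python3 arc.py 8 2.4 0.7
```

```text
t 10.72 p [ 0.5621 -0.1864  0.0767] rpy [-3.1392 -0.0176 -0.3231] F [2.45 0.61 1.97] w 0.0176
r mm 38.76747945084095 th -92.7770551553713
[[np.float64(-2.3), np.float64(0.6), 0.7], [np.float64(-2.4), np.float64(0.4), 0.7], [np.float64(-2.4), np.float64(0.3), 0.7], [np.float64(-2.4), np.float64(0.1), 0.7], [np.float64(-2.4), np.float64(-0.0), 0.7], [np.float64(-2.4), np.float64(-0.2), 0.7], [np.float64(-2.4), np.float64(-0.3), 0.7], [np.float64(-2.4), np.float64(-0.5), 0.7]] end th -121.72650164619186
```

send_rows:
  deltas: [-3, 0.7, 0.6, 0, -0.5, 0, 1, -3, 0.5, 0.6, 0, -0.4, 0, 1, -3, 0.4, 0.6, 0, -0.3, 0, 1, -3, 0.2, 0.6, 0, -0.2, 0, 1, -3, 0.1, 0.6, 0, -0.2, 0, 1, -3, -0.1, 0.6, 0, -0.2, 0, 1]

```text
t: 11.22
position: [0.5483, -0.1835, 0.0767]
tcp_rot: [-3.138, 0.002, -0.323]
force: [4.0, -0.5, 3.3]
width: 0.0178
```

```bash
python3 arc.py 8 2.5 0.7
```

```text
t 11.22 p [ 0.5483 -0.1835  0.0767] rpy [-3.1384e+00  1.6000e-03 -3.2310e-01] F [ 3.96 -0.51  3.31] w 0.0178
r mm 39.106905584828304 th -113.61884885959688
[[np.float64(-2.5), np.float64(-0.3), 0.7], [np.float64(-2.5), np.float64(-0.5), 0.7], [np.float64(-2.4), np.float64(-0.6), 0.7], [np.float64(-2.4), np.float64(-0.8), 0.7], [np.float64(-2.3), np.float64(-0.9), 0.7], [np.float64(-2.2), np.float64(-1.1), 0.7], [np.float64(-2.2), np.float64(-1.2), 0.7], [np.float64(-2.1), np.float64(-1.4), 0.7]] end th -143.77452228753498
```

send_rows:
  deltas: [-2.5, -0.3, 0.7, -0.1, 0, 0, 1, -2.5, -0.5, 0.8, 0, 0, 0, 1, -2.4, -0.6, 0.8, 0, -0.1, 0, 1, -2.4, -0.8, 0.8, 0, -0.1, 0, 1]

```text
t: 11.55
position: [0.5425, -0.1798, 0.0767]
tcp_rot: [3.141, -0.005, -0.323]
force: [5.6, -1.5, 5.8]
width: 0.0176
```

```bash
python3 arc.py 8 2 0.9
```

```text
t 11.55 p [ 0.5425 -0.1798  0.0767] rpy [ 3.1414 -0.0053 -0.3234] F [ 5.6  -1.54  5.76] w 0.0176
r mm 38.629381192991936 th -123.8460170891106
[[np.float64(-1.9), np.float64(-0.6), 0.9], [np.float64(-1.9), np.float64(-0.7), 0.9], [np.float64(-1.8), np.float64(-0.8), 0.9], [np.float64(-1.8), np.float64(-0.9), 0.9], [np.float64(-1.8), np.float64(-1.0), 0.9], [np.float64(-1.7), np.float64(-1.1), 0.9], [np.float64(-1.6), np.float64(-1.1), 0.9], [np.float64(-1.6), np.float64(-1.2), 0.9]] end th -147.97055583146113
```

send_rows:
  deltas: [-2.3, -0.7, 0.8, 0, -0.2, 0, 1, -2.3, -0.8, 0.8, 0, -0.1, 0, 1, -2.2, -1, 0.8, 0, 0, 0, 1, -2.2, -1.1, 0.8, 0, 0, 0, 1]

```text
t: 11.88
position: [0.5378, -0.1759, 0.0767]
tcp_rot: [3.137, -0.011, -0.324]
force: [4.9, -0.7, 5.9]
width: 0.0174
```

```bash
python3 arc.py 8 2 0.9
```

```text
t 11.88 p [ 0.5378 -0.1759  0.0767] rpy [ 3.1374 -0.0108 -0.3236] F [ 4.92 -0.75  5.87] w 0.0174
r mm 38.54542074503855 th -132.89241353658426
[[np.float64(-1.8), np.float64(-0.9), 0.9], [np.float64(-1.8), np.float64(-1.0), 0.9], [np.float64(-1.7), np.float64(-1.1), 0.9], [np.float64(-1.6), np.float64(-1.1), 0.9], [np.float64(-1.6), np.float64(-1.2), 0.9], [np.float64(-1.5), np.float64(-1.3), 0.9], [np.float64(-1.4), np.float64(-1.4), 0.9], [np.float64(-1.4), np.float64(-1.5), 0.9]] end th -157.01695227893478
```

send_rows:
  deltas: [-2.1, -1.2, 0.8, 0.1, -0.3, 0, 1, -2.1, -1.3, 0.8, 0.1, -0.2, 0, 1, -2, -1.3, 0.8, 0, -0.1, 0, 1, -2, -1.4, 0.8, 0, -0.1, 0, 1]

```text
t: 12.22
position: [0.5338, -0.1717, 0.0765]
tcp_rot: [3.135, -0.008, -0.324]
force: [4.7, -1.6, 3.7]
width: 0.0177
```

```bash
python3 arc.py 8 2 0.9
```

```text
t 12.22 p [ 0.5338 -0.1717  0.0765] rpy [ 3.1352 -0.0085 -0.3243] F [ 4.74 -1.64  3.7 ] w 0.0177
r mm 38.5956394790725 th -141.57154303556385
[[np.float64(-1.6), np.float64(-1.1), 0.9], [np.float64(-1.6), np.float64(-1.2), 0.9], [np.float64(-1.5), np.float64(-1.3), 0.9], [np.float64(-1.4), np.float64(-1.4), 0.9], [np.float64(-1.4), np.float64(-1.5), 0.9], [np.float64(-1.3), np.float64(-1.5), 0.9], [np.float64(-1.2), np.float64(-1.6), 0.9], [np.float64(-1.1), np.float64(-1.7), 0.9]] end th -165.69608177791437
```

send_rows:
  deltas: [-1.9, -1.4, 0.8, 0.3, -0.3, 0, 1, -1.9, -1.5, 0.8, 0.2, -0.2, 0, 1, -1.8, -1.6, 0.8, 0.1, -0.1, 0, 1, -1.7, -1.7, 0.8, 0.1, -0.1, 0, 1]

```text
t: 12.55
position: [0.5294, -0.1653, 0.0732]
tcp_rot: [-3.139, 0.0, -0.324]
force: [5.5, -5.3, 5.1]
width: 0.0176
```

```bash
python3 arc.py 8 2 0.9
```

```text
t 12.55 p [ 0.5294 -0.1653  0.0732] rpy [-3.1392e+00  1.0000e-04 -3.2450e-01] F [ 5.55 -5.33  5.06] w 0.0176
r mm 38.8387591507641 th -152.9836298066492
[[np.float64(-1.4), np.float64(-1.4), 0.9], [np.float64(-1.3), np.float64(-1.5), 0.9], [np.float64(-1.2), np.float64(-1.6), 0.9], [np.float64(-1.1), np.float64(-1.6), 0.9], [np.float64(-1.1), np.float64(-1.7), 0.9], [np.float64(-1.0), np.float64(-1.7), 0.9], [np.float64(-0.9), np.float64(-1.8), 0.9], [np.float64(-0.8), np.float64(-1.8), 0.9]] end th -177.1081685489997
```

send_rows:
  deltas: [0.4, 0.4, 1, 0, 0, 0, 1, 0, 0, 1.5, 0, 0, 0, 1, 0, 0, 1.5, 0, 0, 0, 1]

```text
t: 12.8
position: [0.53, -0.167, 0.0706]
tcp_rot: [-3.141, -0.002, -0.325]
force: [3.7, -1.0, 2.0]
width: 0.0178
```

```bash
python3 arc.py 1 1 1
```

```text
t 12.8 p [ 0.53   -0.167   0.0706] rpy [-3.1408e+00 -2.2000e-03 -3.2490e-01] F [ 3.7  -0.95  2.01] w 0.0178
r mm 39.05890905342748 th -150.37708506071468
[[np.float64(-0.7), np.float64(-0.7), 1.0]] end th -151.88486873211158
```

send_rows:
  deltas: [0.3, 0, 2, 0, 0, 0, 1, 0, 0, 2, 0, 0, 0, 1, 0, 0, 2, 0, 0, 0, 1]

```text
t: 13.05
position: [0.5303, -0.1671, 0.0631]
tcp_rot: [-3.141, -0.002, -0.325]
force: [5.0, -1.0, 2.1]
width: 0.0178
```

```bash
python3 arc.py 1 1 1
```

```text
t 13.05 p [ 0.5303 -0.1671  0.0631] rpy [-3.1406e+00 -1.9000e-03 -3.2500e-01] F [ 5.04 -1.01  2.14] w 0.0178
r mm 38.9057354068668 th -150.0098727880478
[[np.float64(-0.7), np.float64(-0.7), 1.0]] end th -151.51765645944468
```

Going home: expected seat near z 0.058.

send_rows:
  deltas: [0.3, 0, 1.5, 0, 0, 0, 1, 0, 0, 1.5, 0, 0, 0, 1, 0, 0, 1.5, 0, 0, 0, 1]

```text
t: 13.3
position: [0.5306, -0.1673, 0.0584]
tcp_rot: [-3.141, -0.001, -0.325]
force: [-0.7, 0.7, 17.6]
width: 0.0175
```

send_rows:
  deltas: [0, 0, 1, 0, 0, 0, 1, 0, 0, 1, 0, 0, 0, 1]

```text
t: 13.47
position: [0.5305, -0.1674, 0.0585]
tcp_rot: [-3.141, -0.002, -0.325]
force: [2.8, -1.2, 6.9]
width: 0.0177
```

```bash
python3 arc.py 1 1 1;python3 look.py 10
```

```text
t 13.47 p [ 0.5305 -0.1674  0.0585] rpy [-3.141e+00 -1.700e-03 -3.246e-01] F [ 2.78 -1.15  6.88] w 0.0177
r mm 38.79968252173471 th -149.57173476758126
[[np.float64(-0.7), np.float64(-0.7), 1.0]] end th -151.07951843897817
t 13.47 p [ 0.5305 -0.1674  0.0585] rpy [-3.141e+00 -1.700e-03 -3.246e-01] F [ 2.78 -1.15  6.88] w 0.0177
```

View pics/s10.png

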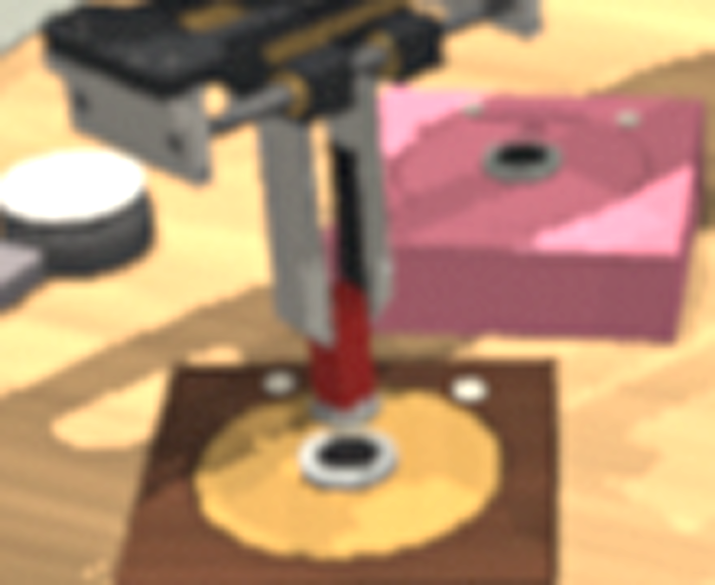

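send_rows:
  deltas: [0, 0, 0, 0, 0, 0, 1, 0, 0, 0, 0, 0, 0, 0.4, 0, 0, 0, 0, 0, 0, 0, 0, 0, 0, 0, 0, 0, -0.2, 0, 0, 0, 0, 0, 0, -0.2, 0, 0, 0, 0, 0, 0, -0.2, 0, 0, 0, 0, 0, 0, -0.2]

```text
t: 14.1
position: [0.5178, -0.1632, 0.0493]
tcp_rot: [-3.141, 0.031, -0.324]
force: [-0.5, 0.4, -0.1]
width: 0.0538
```

```bash
python3 look.py 11
```

```text
t 14.1 p [ 0.5178 -0.1632  0.0493] rpy [-3.1412  0.0311 -0.3244] F [-0.47  0.38 -0.15] w 0.0538
```

View pics/s11.png

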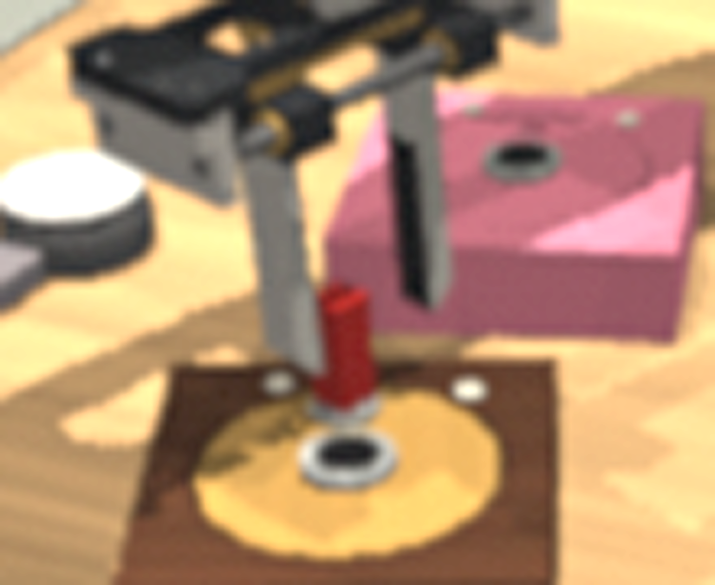

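send_rows:
  deltas: [6, 0, -4, 0, 0.8, 0, -0.2, 5, 0, -8, 0, 0.8, 0, -0.2, 2, 0, -12, 0, 0.2, 0, -0.2, 0, 0, -15, 0, 0, 0, -0.2, 0, 0, -20, 0, 0, 0, -0.2, 0, 0, -25, 0, 0, 0, -0.2, 0, 0, -25, 0, 0, 0, -0.2, 0, 0, -25, 0, 0, 0, -0.2, 0, 0, 0, 0, 0, 0, -0.2, 0, 0, 0, 0, 0, 0, -0.2]

```text
t: 14.98
position: [0.5326, -0.1684, 0.1979]
tcp_rot: [3.141, -0.011, -0.324]
force: [1.5, 0.1, -0.5]
width: 0.0565
```

```bash
python3 look.py 12; python3 -c "
from h import *
p,d=imaging.grab_frame('scene');cv2.imwrite('pics/s12full.png',p)
p,d=imaging.grab_frame('top');cv2.imwrite('pics/t12full.png',p)"
```

```text
t 14.98 p [ 0.5326 -0.1684  0.1979] rpy [ 3.1414 -0.0111 -0.3243] F [ 1.49  0.11 -0.5 ] w 0.0565
```

View pics/s12.png

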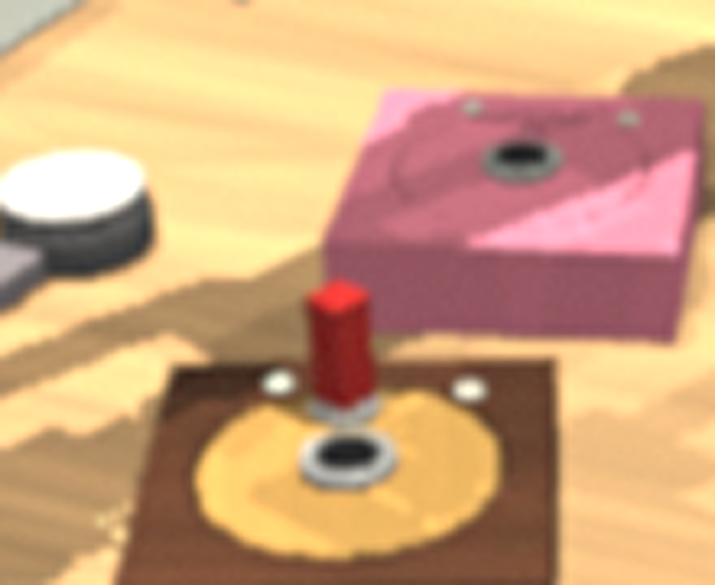

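View pics/s12full.png

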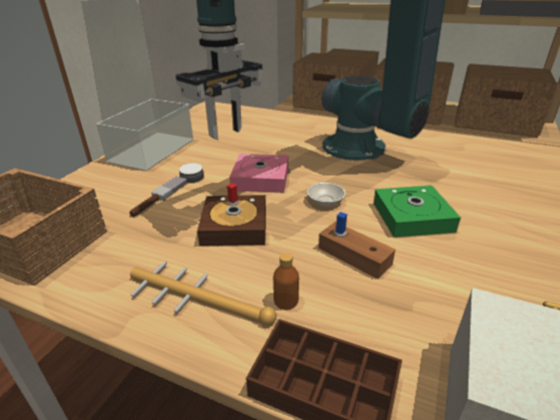

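send_rows:
  deltas: [0, 0, 0, 0, 0, 0, -0.2, 0, 0, 0, 0, 0, 0, -0.2]

```text
t: 15.3
position: [0.5304, -0.1674, 0.1926]
tcp_rot: [-3.141, -0.002, -0.324]
force: [0.2, 0.3, 0.2]
width: 0.0563
```

```bash
python3 - <<'E'
from h import *
st()
p,d=imaging.grab_frame('scene');st()
P=p.astype(int);m=(P[...,2]>2*P[...,1])&(P[...,2]>60);m[:140]=0;m[215:]=0;m[:,:215]=0;m[:,255:]=0
ys,xs=np.nonzero(m);X=np.array([at_d('scene',y,x,d[y,x]) for y,x in zip(ys,xs) if d[y,x]>0])
print(len(X),np.percentile(X[:,2],[2,50,90,98]).round(4),np.median(X,0).round(4))
top=X[X[:,2]>np.percentile(X[:,2],80)];print(top.mean(0).round(4))
fl=at_d('scene',207,232,d[207,232]);print(fl)
for y in range(200,206): print(y,at_d('scene',y,232,d[y,232]).round(4),p[y,232])
# collar top level & stand blue pin reference
q=at_d('scene',225,233,d[225,233]);print('collar',q)
b=(P[...,0]>1.3*P[...,2])&(P[...,0]>60);b[:205]=0;b[240:]=0;b[:,:330]=0;b[:,:330]=0;b[:,355:]=0
ys,xs=np.nonzero(b);X=np.array([at_d('scene',y,x,d[y,x]) for y,x in zip(ys,xs)]);print('blue z',np.percentile(X[:,2],[2,50,90,98]).round(4))
E
```

```text
t 15.3 p [ 0.5304 -0.1674  0.1926] rpy [-3.1411e+00 -2.1000e-03 -3.2430e-01] F [0.21 0.27 0.21] w 0.0563
t 15.35 p [ 0.5302 -0.1673  0.1922] rpy [-3.141e+00 -1.100e-03 -3.244e-01] F [-0.73  0.7   0.17] w 0.0567
168 [0.0235 0.0757 0.0936 0.0955] [ 0.536  -0.1609  0.0757]
[ 0.5329 -0.164   0.0936]
[ 0.55593429 -0.15256799  0.05039522]
200 [ 0.5401 -0.1606  0.0589] [22 24 93]
201 [ 0.5424 -0.1595  0.0577] [22 25 93]
202 [ 0.5408 -0.1607  0.0537] [48 51 99]
203 [ 0.5413 -0.1606  0.0512] [ 92  97 117]
204 [ 0.5386 -0.1625  0.0463] [112 119 124]
205 [ 0.5424 -0.1604  0.0462] [106 120 127]
collar [ 0.61052429 -0.1203879   0.04263704]
blue z [0.0514 0.0761 0.0917 0.0937]
```

The pin's top is at about 94 mm, which is the fully home height. The gripper is clear, so I'm handing in.

```bash
python3 -c "
from h import *
print(ticket.hand_in());st()"
```

```text
the job is handed in; nothing more can be done
None
the job is handed in; nothing more can be done
```

The red pin is fully home in the brass collar with its flange on it, the gripper has let go, and I handed the job in at about 15 s of robot time.

**What I did:** I took the red pin from the stand and put its nose in the collar hole until it rested on the lock ring. Then I turned the collar clockwise while pressing with about 2–7 N. The pin dropped into the lock hole at roughly +0.1 rad from the block's -x direction.

**Last checks that agreed:**
- **Seating:** the pin stopped at tool height 58.5 mm, exactly the height I had predicted for fully home.
- **Pin height:** after release the depth camera put the top of the handle at about 94 mm, which matches fully home.
- **Forces:** the largest contact force I read was about 18 N, when the flange met the collar. I saw readings only at the end of each move.
- **Surroundings:** in the last full scene picture the blue pin, bottle, dish, brush, tin, post and both look-alikes looked unmoved.

**What did not go cleanly:**
- **Drift on release:** while the gripper opened, the arm drifted about 13 mm sideways and 9 mm down. The force reading afterwards was near zero, the pin did not visibly move, and I re-centred the fingers before lifting away.
- **Camera bias:** the side camera read about 2–3 mm to the left of the robot (+y) relative to the arm's own position, within what a rough calibration allows.

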